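Set and lock the air-assist pressure regulator

ROBOT

A 6-joint arm with a two-finger parallel gripper is mounted at the origin on the work surface. World frame = base frame: x ahead of the robot, y to its left, z up, the work surface at z = 0. Lengths are in m, angles in rad, forces in N, time in s.
With the tool pointing down it reaches from about 0.35 to 0.975 m from the base axis. Payload 7.1 kg.
Tool frame: the origin (TCP) lies midway between the tips of the shut fingers; the grasp point (between the pads) lies 19 mm behind it; z points along the fingers, y is the line along which they close (so a half turn about z gives the same grasp; the last joint's range is limited). The gripper opens to 88 mm and grips with 3 to 60 N. Pads are 20 mm wide; open, the fingers measure 115 mm over their backs; the gripper's body (75 mm by 178 mm) begins 61 mm behind the grasp point.
Start: joints at [1.311, 0.423, 1.63, -0, 1.089, -0.019], TCP at [0.149, 0.607, 0.223] pointing down, gripper open.
Joint ranges: [-3, 3], [-0.9, 2.11], [0.09, 2.58], [-1.31, 4.45], [0.11, 2.69], [-2.54, 2.54]. Speed limits (rad/s): [2.39, 2.39, 3.01, 3.14, 3.14, 3.14].

INTERFACE

Orientations are given as a unit quaternion [x, y, z, w].
In Python, from bench import ctrl, eyes, order gives the robot as it stands.
- The arm moves only by the tool arm_command, never from a script. Its argument "plan" is a list of rows, each an object with "travel": the shift along the tool's x, y, z in mm, a list of three; "yaw": the turn about the tool's z in degrees. A call has 1 to 10 rows; each row is the pose to reach, as a shift and turn from the pose commanded when the call began, along the tool's axes at that moment; what a row does not reach only later rows make up. A row lasts 1/8 s, in which the tool goes at most 62.5 mm and 10.7 degrees, less where a joint would pass 70% of its speed; a pose out of reach is approached as far as the arm can. A call with a gripper value outside its range is refused whole. "gripper" is the finger opening in mm, from 0 to 87.8, set as the call begins (left out, the last holds). The fingers move at their own pace and stop on an object; the grip force is fixed at half the most. Time passes only in rows, so rows that repeat a pose let the fingers close. It gives the time, the measured TCP pose, the force, the opening and the grip force at its end, in the units of the state.
- ctrl.observe(): the state, without advancing time (a new reading comes with each control period).
- eyes.read_camera(name): name is "scene" or "top" or "wrist"; returns a dict with "pixels" (400x640x3 uint8, blue, green, red), "camera_matrix" (3x3 intrinsics, pixels), "k1" (the pictures are not rectified: a ray, as slopes to the right and down, at radius r is drawn at 1 + k1 r^2 times it, then the intrinsics apply), "world_to_cam" (4x4, takes a point from world to camera coordinates). Camera axes: x right, y up, looking along -z (the intrinsics and any distortion apply to the point x, -y, -z); pixel columns grow to the right and rows downward; lengths in m; the calibration is good to about 2 mm. A picture is of the moment at which its call begins. There is no depth.
- order.job_done(): hands the job in; it is judged then, once.
The state is a dict: "clock": time; "qpos": joint angles; "qd": joint speeds; "tau": joint torques, N m; "position": TCP position; "eef_rot": TCP orientation; "force": force on the tool from outside, world axes, zero at the start; "wrist_torque": the same for the moment, N m; "finger_gap": opening from 0.0 (shut) to 1.0 (fully open); "finger_force": force on a finger pad.
Only numpy, scipy, OpenCV 4.12 (cv2) and the standard library are available. Lean on these libraries where they do the work, as an engineer would, in place of code of your own. Each camera call takes 0.05 s, during which the arm holds its last target. There are 200 camera calls.

TASK

The air regulator for the laser cutter reads too low and its blue knob has been left pulled up, unlocked. Turn the blue knob until the red needle of its gauge stands in the green, then push the knob down until its lock teeth drop in and it is fully home, and let go. Do not force the lock teeth, do not turn the bare-metal clamp ring around the foot of the knob, and leave everything else on the bench where it is.

Things in the scene. Friction and masses are not known exactly. Their poses are not given: they have to be found in the camera images.
- regulator: compressed-air filter-regulator bolted to the bench on an aluminium bracket, about 195 mm tall, fixed. Origin on the bench top straight below the knob's axis; z up. The gauge stands out to its +x side (gauge case 63 mm wide, its highest edge 139 mm above the bench, its middle 70 mm from the knob axis); the bracket upright is on its -x side, pipes to +y and -y, all below 150 mm.
- knob_top (a point): centre of the flat top of the blue knob (a white line is on it). The knob is a ribbed upright cylinder 38 mm in diameter and 24 mm tall, on the vertical axis of the regulator. Its top is 194.5 mm above the bench when pulled up (unlocked, an orange band shows below it), 188.5 mm when pushed home.
- knob_turn (a joint): turn of the blue knob in rad, growing clockwise seen from above, which raises the pressure; range 0 to 7.5. It needs about 0.08 N m to turn and stays where it is left. It turns without end-feel while up; once home the teeth hold it.
- knob_lift (a joint): height of the blue knob in m above its home position: 0.006 pulled up (as found), 0 fully home and locked. It stays where it is left; about 5 N slides it slowly. The knob's two lock blades reach the tooth tips of the collar at 0.004, so a knob that stops there has landed on the tips and must be turned a little until it drops in.
- collar: firm steel collar hidden in the knob: 10 flat-topped lock teeth, 0.63 rad apart, and the shoulder on which the knob comes home. Where the gaps lie is not known and differs each time; at most angles the blades meet tips, and a gap lets the knob turn only 0.03 rad either way. More than 30 N between knob and collar, pushing on tips or shoulder or twisting against teeth, damages it.
- lock_blades: the two lock blades fixed inside the blue knob, hidden; origin at the centre of the knob's underside, z up, turning and sliding with the knob.
- ring (a joint): turn in rad of the bare-metal knurled clamp ring, the outer knob, 59 mm in diameter and 13 mm tall, around the axis just below the blue knob; its top is 162.5 mm above the bench, 8 mm below the underside of the pulled-up knob and 2 mm below that of the home knob. It turns very easily (0.04 N m), reads 0 as found, and must not be turned.
- needle (a joint): reading of the gauge: turn of the red needle in rad clockwise from the scale's zero, range 0 to 3.75. It is always 0.5 of the knob's turn (joint knob_turn).
- green_arc (a joint): middle of the green arc on the gauge dial, in the same rad as the needle: the needle stands in its middle when the two values are equal. The arc reaches 0.2 rad to either side, which is 0.4 rad of the knob.
- needle_tip (a point): point on the red needle 20 mm from the gauge's centre.
- green_mid (a point): middle of the green arc, 20 mm from the gauge's centre.
- kit_model: half-built plywood model 150 x 108 x 104 mm, loose; origin under its middle.
- gears: stack of three laser-cut plywood gears, 72 mm wide, 12 mm tall, loose.
- glue: white glue bottle 48 mm wide, 130 mm tall, orange cap, loose.
- mallet: small rubber hammer lying flat, loose; origin under its middle.
- driver: screwdriver lying flat, loose; origin under its middle.
- mug: blue mug, 80 mm wide, 90 mm tall, loose.
- spare_gauge: spare black pressure gauge lying face up, 63 mm wide, 24 mm tall, loose.
Things that resemble listed ones, but are neither listed nor needed, are in the scene too. Of the things that look like the regulator, the smaller one is meant.

How it is judged:
By the outcome, as a careful person would: the job done as asked, in the order asked, and still so for the second after the job is handed in, with the robot touching nothing.
It also fails if it takes over 72 s, if anything falls off the work surface, if the arm or the gripper's body presses on something with over 40 N, if the wrist force passes 120 N, or if a joint passes its speed limit or range.

## Working session

There is one attempt and no reset: what is moved stays moved. The work goes in short steps, Python scripts to look and compute and a tool call to move; the robot and the scene stay as the last step left them, time stands still between calls to the robot, and variables do not carry over. Pictures are saved under pics/ and viewed, at most 10 in all, crops included, and the job is handed in when it is done.

Besides the shell and the picture viewer there is one more tool, called after "Request:" as name([rows], argument=value, ...), one row to a line, values as JSON. arm_command: Moves the arm, as the interface text tells. Its arguments: {"type":"object","properties":{"plan":{"type":"array","items":{"type":"object","properties":{"travel":{"type":"array","items":{"type":"number"}},"yaw":{"type":"number"}}}},"gripper":{"type":"number"}},"required":["plan"]}

```bash
mkdir -p pics; cat > h.py <<'E'
from bench import ctrl, eyes, order
import cv2, numpy as np
def snap(n,f,crop=None,s=1):
    c=eyes.read_camera(n); p=c["pixels"]
    np.savez(f'pics/{f}.npz',p=p,K=c["camera_matrix"],k1=c["k1"],W=c["world_to_cam"])
    save(p,f,crop,s); return c
def load(f):
    d=np.load(f'pics/{f}.npz'); return dict(pixels=d['p'],camera_matrix=d['K'],k1=float(d['k1']),world_to_cam=d['W'])
def save(p,f,crop=None,s=1):
    if crop: u,v,u2,v2=crop; p=p[v:v2,u:u2]
    cv2.imwrite(f'pics/{f}.png',cv2.resize(p,None,fx=s,fy=s,interpolation=cv2.INTER_CUBIC))
def ray(c,uv):
    K=np.array(c["camera_matrix"]);W=np.array(c["world_to_cam"])
    d=np.array([c["k1"],0,0,0,0.])
    x,y=cv2.undistortPoints(np.array([[uv]],float),K,d)[0,0]
    R=W[:3,:3]; return -R.T@W[:3,3], R.T@np.array([x,-y,-1])
def onz(c,uv,z):
    o,r=ray(c,uv); return o+r*(z-o[2])/r[2]
def proj(c,P):
    K=np.array(c["camera_matrix"]);W=np.array(c["world_to_cam"])
    q=W[:3,:3]@np.array(P)+W[:3,3]; q=q*[1,-1,-1]
    return cv2.projectPoints(q[None],np.zeros(3),np.zeros(3),K,np.array([c["k1"],0,0,0,0.]))[0][0,0]
E
python3 - <<'E'
from h import *
a=snap("scene","s1");b=snap("top","t1")
im=np.vstack([a["pixels"],b["pixels"]]);cv2.imwrite('pics/st.png',cv2.resize(im,(480,600),interpolation=cv2.INTER_AREA))
print(ctrl.observe())
for c in(a,b): print(ray(c,(320,200)))
E
```

```text
{'clock': 0.1, 'qpos': array([ 1.31100246e+00,  4.23762720e-01,  1.63058673e+00, -4.21419733e-06,
        1.08863601e+00, -1.90513021e-02]), 'qd': array([ 0.00065809, -0.00263647, -0.00086825, -0.000276  , -0.00170992,
        0.00172399]), 'tau': array([ 4.47831662e-04, -5.45615566e+01, -2.74328399e+01,  6.46124734e-02,
        1.88039581e-02, -4.11345513e-05]), 'position': array([0.14889337, 0.60648933, 0.22199106]), 'eef_rot': array([ 1.20079811e-01,  9.92763997e-01, -6.89904164e-04, -9.49318780e-05]), 'force': array([ 0.83670659,  0.15097139, -0.44807304]), 'wrist_torque': array([-0.06122674, -0.0455146 ,  0.03122723]), 'finger_force': 0.0, 'finger_gap': 0.999851830528632}
(array([ 1.40986971, -0.20787261,  1.07928457]), array([-0.65629644,  0.1715366 , -0.73477488]))
(array([0.36503678, 0.03827833, 1.51768831]), array([ 0.14166948, -0.00843899, -0.98988216]))
```

View pics/s1.png

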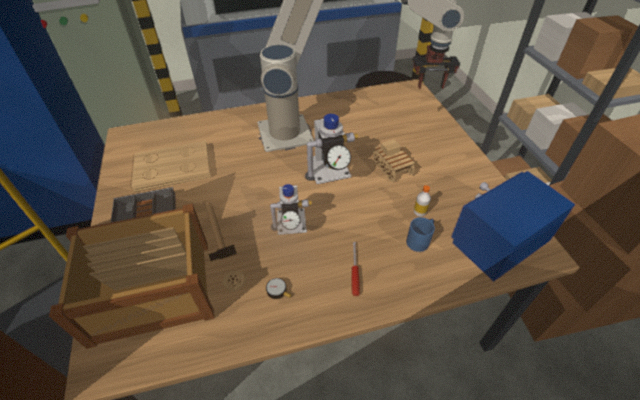

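View pics/t1.png

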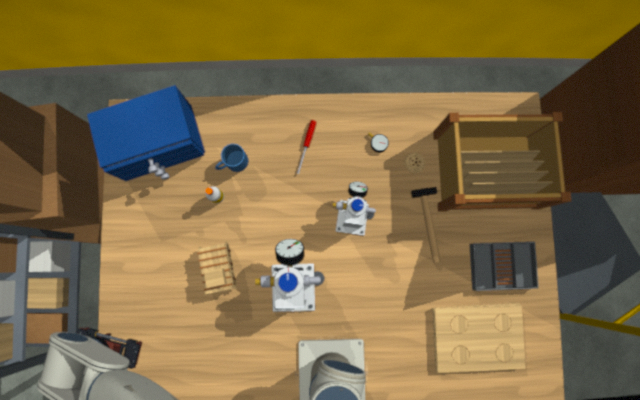

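Two look-alikes stand out. The larger regulator has its knob at scene (331,121) / top (288,283). The smaller has its knob at scene (289,190) / top (357,206). The smaller one is meant, so I'll confirm it in an enlarged crop.

```bash
python3 - <<'E'
from h import *
a=load("s1");b=load("t1")
A=cv2.resize(a["pixels"][175:245,260:325],(520,560),interpolation=cv2.INTER_CUBIC)
B=cv2.resize(b["pixels"][175:245,327:387],(280,327),interpolation=cv2.INTER_CUBIC)
B=cv2.copyMakeBorder(B,0,560-327,0,0,cv2.BORDER_CONSTANT)
cv2.imwrite('pics/c1.png',np.hstack([A,B]))
for z in(.1945,): print(onz(a,(288.5,187),z),onz(b,(357.5,205.5),z))
print(onz(b,(288,283),.25))
E
```

```text
[ 0.53715705 -0.0841302   0.1945    ] [ 0.53531227 -0.08671803  0.1945    ]
[0.30956124 0.12336245 0.25      ]
```

View pics/c1.png

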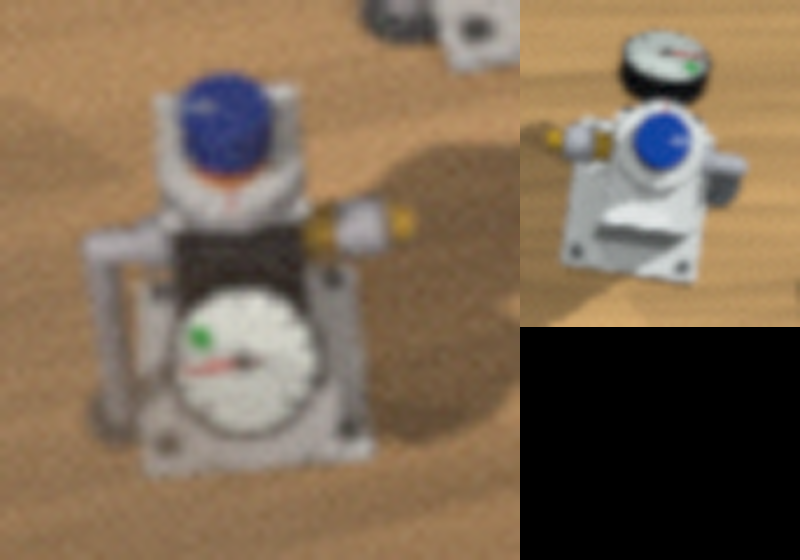

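The crop confirms it: the smaller regulator has its knob up with the orange band showing. Its needle is at about crop (195,372) and the green at (200,338), so it needs a clockwise turn. I'll rise and move above it.

Request:
arm_command([
  {"travel": [0,0,-60]},
  {"travel": [0,0,-120]},
  {"travel": [0,0,-160]},
  {"travel": [-541,-580,-160]},
  {"travel": [-541,-580,-160]},
  {"travel": [-541,-580,-160]},
  {"travel": [-541,-580,-160]},
  {"travel": [-541,-580,-160]},
  {"travel": [-541,-580,-160]},
  {"travel": [-541,-580,-160]},
])

```text
schema error: expected keys travel, yaw
```

```bash
python3 - <<'E'
from h import *
s=ctrl.observe();print(s['clock'],s['position'],s['eef_rot'],s['qpos'])
E
```

```text
0.1 [0.14889337 0.60648933 0.22199106] [ 1.20079811e-01  9.92763997e-01 -6.89904164e-04 -9.49318780e-05] [ 1.31100246e+00  4.23762720e-01  1.63058673e+00 -4.21419733e-06
  1.08863601e+00 -1.90513021e-02]
```

Request:
arm_command([
  {"travel": [0,0,-60],"yaw": 0},
  {"travel": [0,0,-120],"yaw": 0},
  {"travel": [0,0,-160],"yaw": 0},
  {"travel": [-541,-580,-160],"yaw": 0},
  {"travel": [-541,-580,-160],"yaw": 0},
  {"travel": [-541,-580,-160],"yaw": 0},
  {"travel": [-541,-580,-160],"yaw": 0},
  {"travel": [-541,-580,-160],"yaw": 0},
  {"travel": [-541,-580,-160],"yaw": 0},
  {"travel": [-541,-580,-160],"yaw": 0},
])

```text
clock: 1.35
position: [0.3629, 0.2232, 0.3826]
eef_rot: [0.12, 0.993, 0.0, 0.0]
force: [0.6, 0.5, 0.0]
finger_gap: 0.999
finger_force: 0.0
```

```bash
python3 - <<'E'
from h import *
s=ctrl.observe();print(s['clock'],s['position'],s['eef_rot'],s['qpos'])
R=cv2.Rodrigues(np.zeros(3))[0]
from scipy.spatial.transform import Rotation as T
print(T.from_quat(s['eef_rot']).inv().apply(np.array([.536,-.0855,.35])-s['position'])*1000)
E
```

```text
1.35 [0.36291237 0.22320372 0.38262283] [1.19886525e-01 9.92787596e-01 4.15524072e-05 9.38931533e-05] [ 5.23500680e-01 -5.34437297e-02  1.84638342e+00 -4.73895498e-05
  1.34845288e+00 -8.06934036e-01]
[-241.59135286 -258.6308652    32.63830267]
```

Request:
arm_command([
  {"travel": [-242,-259,30],"yaw": 0},
  {"travel": [-242,-259,30],"yaw": 0},
  {"travel": [-242,-259,30],"yaw": 0},
  {"travel": [-242,-259,30],"yaw": 0},
  {"travel": [-242,-259,30],"yaw": 0},
  {"travel": [-242,-259,30],"yaw": 0},
  {"travel": [-242,-259,30],"yaw": 0},
  {"travel": [-242,-259,30],"yaw": 0},
])

```text
clock: 2.35
position: [0.5352, -0.0837, 0.3523]
eef_rot: [0.12, 0.993, 0.0, -0.001]
force: [-0.8, -0.1, -0.5]
finger_gap: 0.999
finger_force: 0.0
```

```bash
python3 - <<'E'
from h import *
s=ctrl.observe();print(s['clock'],s['position'],s['eef_rot'],s['qpos'])
c=snap("wrist","w1"); print(proj(c,[.536,-.0855,.1945]),ray(c,(320,200)))
E
```

```text
2.35 [ 0.5351983  -0.08371748  0.35226075] [ 1.20307042e-01  9.92736509e-01  2.08480506e-04 -6.29336639e-04] [-1.77332490e-01  1.71179784e-01  1.67260790e+00  3.58055661e-04
  1.29908528e+00 -1.50702675e+00]
[320.21388161 188.5739611 ] (array([ 0.4678067 , -0.06750295,  0.51555201]), array([ 0.24439932, -0.06457123, -0.96753101]))
```

View pics/w1.png

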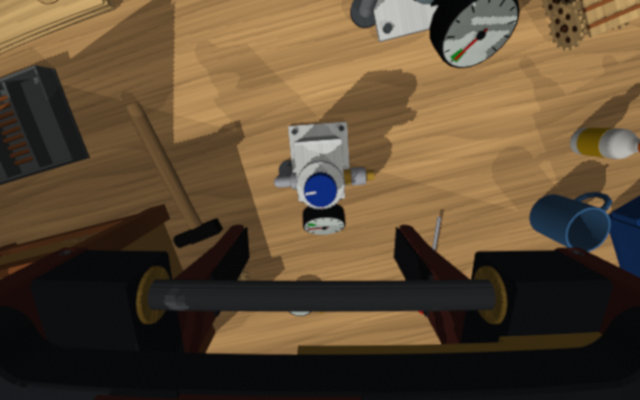

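Wrist view: knob top centre at (320,190), which agrees with the prediction to about 2 px. The dial is at (324,221). I'll enlarge it.

```bash
python3 - <<'E'
from h import *
c=load("w1"); save(c["pixels"],"w1c",(285,165,365,245),7)
a=load("s1")["pixels"]
E
```

```text
(no output)
```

View pics/w1c.png

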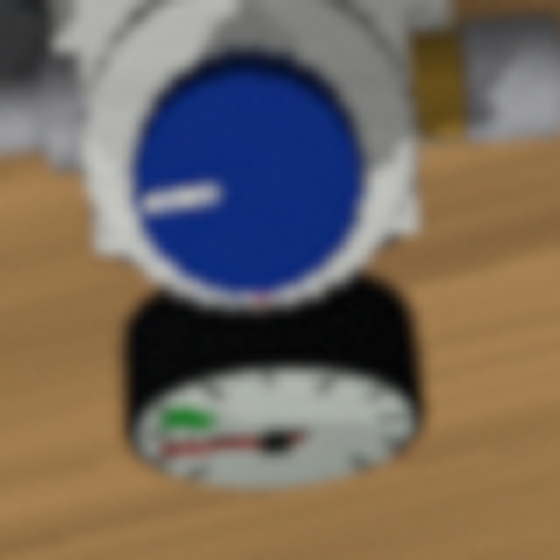

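```bash
cat > dial.py <<'E'
from h import *
from scipy.optimize import least_squares
def frame(p):
    psi,d,z,t=p[:4]; e=np.array([np.cos(psi),np.sin(psi),0]); l=np.array([-np.sin(psi),np.cos(psi),0])
    n=np.cos(t)*e+np.sin(t)*np.array([0,0,1]); up=np.cross(n,l); C=np.array([.536,-.0855,0])+d*e+[0,0,z]
    return C,n,l,(up if up[2]>0 else -up)   # viewer's right = +l (facing -n)
def ext(c,p):
    C,n,l,u=frame(p); a=np.linspace(0,2*np.pi,72)
    q=np.array([proj(c,C+p[4]*(np.cos(x)*l+np.sin(x)*u)) for x in a]); return np.r_[q.min(0),q.max(0)]
def fit(obs):
    f=lambda p:np.concatenate([ext(c,p)-o for c,o in obs])
    r=least_squares(f,[0,.08,.11,.5,.03]); return r.x,r.fun
def ang(c,p,uv,h):
    C,n,l,u=frame(p); C=C+h*n; o,r=ray(c,uv); x=o+r*((C-o)@n)/(r@n)-C
    # clockwise seen from the front, from viewer's left
    return np.degrees(np.arctan2(x@u,-(x@l))),np.linalg.norm(x)*1e3
E
python3 - <<'E'
from dial import *
w=load("w1");s=load("s1")
W=lambda u,v:np.array([285+u/7-.5,165+v/7-.5]);S=lambda u,v:np.array([260+u/8-.5,175+v/8-.5])
p,res=fit([(w,np.r_[W(137,365),W(415,488)]),(s,np.r_[S(178,287),S(320,437)])])
print(p.round(4),res.round(2)); np.save('p.npy',p)
for h in(.0,.002):
  print(h,'wrist hub,tip,green',[np.round(ang(w,p,W(*q),h),1) for q in((277,440),(165,449),(188,418))],
   'scene',[np.round(ang(s,p,S(*q),h),1) for q in((245,361),(192,372),(200,338))])
print([np.round((proj(w,frame(p)[0])-[285,165]+.5)*7),np.round((proj(s,frame(p)[0])-[260,175]+.5)*8)])
E
```

```text
[-0.1702  0.0731  0.116   0.7937  0.0291] [-0.1  -0.02  0.17  0.01 -0.19  0.45  0.04 -0.4 ]
0.0 wrist hub,tip,green [array([-89.1,   4.8]), array([-13.1,  24.4]), array([25.4, 19.7])] scene [array([24.6,  1.5]), array([-5.3, 23.2]), array([31.2, 22. ])]
0.002 wrist hub,tip,green [array([-89.2,   0.6]), array([-3.3, 23.5]), array([35.5, 21.5])] scene [array([30.7,  1.5]), array([-4.9, 23.1]), array([31.6, 22. ])]
[array([276., 430.]), array([248., 362.])]
```

The needle is about 35° (0.6 rad) short of green, so the knob needs about 1.15–1.2 rad clockwise. Descending to grip.

Request:
arm_command([
  {"travel": [0,0,60],"yaw": 0},
  {"travel": [0,0,120],"yaw": 0},
  {"travel": [0,0,150],"yaw": 0},
  {"travel": [0,0,150],"yaw": 0},
])

```text
clock: 2.9
position: [0.5339, -0.0826, 0.2011]
eef_rot: [0.119, 0.993, 0.0, -0.002]
force: [-0.5, -0.0, 0.2]
finger_gap: 1.003
finger_force: 0.0
```

```bash
python3 - <<'E'
from h import *
from scipy.spatial.transform import Rotation as T
s=ctrl.observe();print(s['clock'],s['position'],s['force'])
g=onz(load("w1"),(320.1-.0,189.5),.1945);print(g)
print(T.from_quat(s['eef_rot']).inv().apply(np.r_[.5362,-.086,.174]-s['position'])*1000)
E
```

```text
2.9 [ 0.53392096 -0.08259986  0.20106722] [-0.54096321 -0.0237399   0.17596904]
[ 0.53701026 -0.08588147  0.1945    ]
[-3.14238106 -2.75883102 27.05371646]
```

Request:
arm_command([
  {"travel": [-3,-3,0],"yaw": 0},
  {"travel": [-3,-3,27],"yaw": 0},
  {"travel": [-3,-3,27],"yaw": 0},
  {"travel": [-3,-3,27],"yaw": 0},
])

```text
clock: 3.4
position: [0.539, -0.0879, 0.1774]
eef_rot: [0.12, 0.993, -0.0, 0.001]
force: [0.1, -0.0, -0.1]
finger_gap: 0.999
finger_force: 0.0
```

Request:
arm_command([
  {"travel": [0,0,0],"yaw": 0},
  {"travel": [0,0,0],"yaw": 0},
  {"travel": [0,0,0],"yaw": 0},
  {"travel": [0,0,0],"yaw": 0},
  {"travel": [0,0,0],"yaw": 0},
  {"travel": [0,0,0],"yaw": 0},
], gripper=30)

```text
clock: 4.15
position: [0.5383, -0.0863, 0.1758]
eef_rot: [0.121, 0.993, 0.001, 0.0]
force: [1.4, 8.8, 0.6]
finger_gap: 0.425
finger_force: 30.0
```

Request:
arm_command([
  {"travel": [1,1.5,0],"yaw": 0},
  {"travel": [1,1.5,0],"yaw": 8},
  {"travel": [1,1.5,0],"yaw": 16},
  {"travel": [1,1.5,0],"yaw": 20},
  {"travel": [1,1.5,0],"yaw": 20},
])

```text
clock: 4.78
position: [0.5384, -0.0859, 0.1758]
eef_rot: [0.291, 0.957, 0.0, 0.001]
force: [4.8, 2.4, -1.6]
finger_gap: 0.427
finger_force: 30.0
```

```bash
python3 - <<'E'
from h import *
s=ctrl.observe();print(s['position'],s['force'],s['wrist_torque'],s['qpos'][5])
E
```

```text
[ 0.53838891 -0.08588662  0.17581544] [ 4.81372085  2.39478046 -1.56271735] [ 0.35846474 -0.73028052 -0.01573803] -1.1614804930798874
```

Request:
arm_command([
  {"travel": [0,0,0],"yaw": 9},
  {"travel": [0,0,0],"yaw": 18},
  {"travel": [0,0,0],"yaw": 27},
  {"travel": [0,0,0],"yaw": 36},
  {"travel": [0,0,0],"yaw": 43},
  {"travel": [0,0,0],"yaw": 46},
  {"travel": [0,0,0],"yaw": 46},
  {"travel": [0,0,0],"yaw": 46},
])

```text
clock: 5.78
position: [0.5389, -0.0855, 0.1758]
eef_rot: [0.641, 0.767, 0.001, 0.001]
force: [6.8, 5.1, -4.7]
finger_gap: 0.427
finger_force: 30.0
```

```bash
python3 - <<'E'
from h import *
s=ctrl.observe();print(s['position'],s['force'],s['wrist_torque'],s['qpos'][5])
c=snap("scene","s2"); A=cv2.resize(c["pixels"][165:245,250:330],(560,560),interpolation=cv2.INTER_CUBIC)
B=cv2.resize(c["pixels"][205:235,275:305],(240,240),interpolation=cv2.INTER_CUBIC)
cv2.imwrite('pics/s2c.png',np.hstack([A,cv2.copyMakeBorder(B,0,320,0,0,0)]))
p=np.load('p.npy');C,n,l,u=frame=__import__('dial').frame(p)
print((proj(c,C)-[275,205]+.5)*8)
E
```

```text
[ 0.53890707 -0.08550681  0.17583306] [ 6.84431766  5.05960179 -4.7230471 ] [ 0.72952471 -0.97454461 -0.01125606] -0.3594996035809088
[128.49083055 122.27521278]
```

View pics/s2c.png

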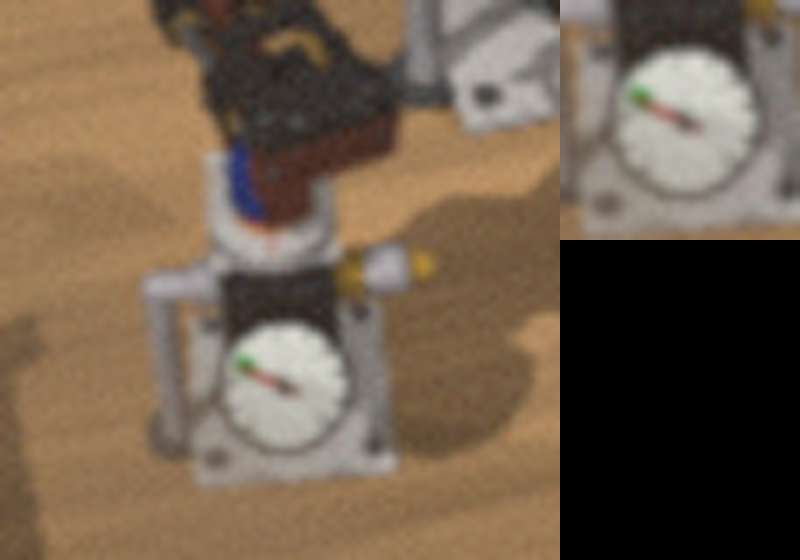

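The needle's tip, at about (640,97) in the inset, lies on the green patch. I'll check the angle numerically and start easing down.

```bash
python3 - <<'E'
from dial import *
p=np.load('p.npy')
for f in("s1","s2"):
    c=load(f);P=c["pixels"].astype(float);out={}
    for nm,w in(("red",P[...,2]-np.maximum(P[...,0],P[...,1])),("grn",P[...,1]-np.maximum(P[...,0],P[...,2]))):
        L=[];
        for v in range(208,232):
            for u in range(280,303):
                a,r=ang(c,p,(u,v),.001)
                if 10<r<25 and w[v,u]>25: L.append((a,r,w[v,u]))
        L=np.array(L); 
        if len(L): print(f,nm,len(L),np.average(L[:,0],weights=L[:,2]).round(1),L[:,0].min().round(),L[:,0].max().round(),L[:,1].mean().round(1))
E
```

```text
s1 red 8 -4.3 -14.0 3.0 17.0
s1 grn 6 32.2 23.0 39.0 21.0
s2 red 4 28.2 17.0 40.0 12.7
s2 grn 2 36.9 35.0 39.0 23.2
```

Request:
arm_command([
  {"travel": [0,0,0.7],"yaw": 0},
  {"travel": [0,0,1.4],"yaw": 0},
  {"travel": [0,0,1.4],"yaw": 0},
  {"travel": [0,0,1.4],"yaw": 0},
])

```text
clock: 6.32
position: [0.539, -0.0855, 0.1752]
eef_rot: [0.641, 0.767, 0.001, 0.001]
force: [4.4, 4.8, 3.7]
finger_gap: 0.425
finger_force: 30.0
```

Request:
arm_command([
  {"travel": [0,0,0.5],"yaw": 0},
  {"travel": [0,0,1.0],"yaw": 0},
  {"travel": [0,0,1.0],"yaw": 0},
  {"travel": [0,0,1.0],"yaw": 0},
])

```text
clock: 6.82
position: [0.539, -0.0855, 0.1743]
eef_rot: [0.641, 0.767, 0.001, 0.001]
force: [3.3, 5.9, 4.4]
finger_gap: 0.429
finger_force: 30.0
```

Request:
arm_command([
  {"travel": [0,0,0.5],"yaw": 0},
  {"travel": [0,0,0.5],"yaw": 0},
  {"travel": [0,0,0.5],"yaw": 0},
  {"travel": [0,0,0.5],"yaw": 0},
])

```text
clock: 7.32
position: [0.539, -0.0855, 0.1738]
eef_rot: [0.641, 0.767, 0.001, 0.001]
force: [3.9, 4.7, 4.4]
finger_gap: 0.424
finger_force: 30.0
```

Request:
arm_command([
  {"travel": [0,0,0.6],"yaw": 0},
  {"travel": [0,0,0.6],"yaw": 0},
  {"travel": [0,0,0.6],"yaw": 0},
  {"travel": [0,0,0.6],"yaw": 0},
])

```text
clock: 7.82
position: [0.539, -0.0855, 0.1735]
eef_rot: [0.641, 0.767, 0.001, 0.001]
force: [2.3, 5.5, 7.4]
finger_gap: 0.428
finger_force: 30.0
```

Request:
arm_command([
  {"travel": [0,0,0.3],"yaw": 0},
  {"travel": [0,0,0.3],"yaw": 1.5},
  {"travel": [0,0,0.3],"yaw": 1.5},
  {"travel": [0,0,0.3],"yaw": 3},
  {"travel": [0,0,0.3],"yaw": 3},
])

```text
clock: 8.45
position: [0.539, -0.0855, 0.1734]
eef_rot: [0.661, 0.75, 0.001, 0.001]
force: [1.7, 5.8, 9.6]
finger_gap: 0.426
finger_force: 30.0
```

Request:
arm_command([
  {"travel": [0,0,0],"yaw": 1.5},
  {"travel": [0,0,0],"yaw": 1.5},
  {"travel": [0,0,0],"yaw": 3},
  {"travel": [0,0,0],"yaw": 3},
])

```text
clock: 8.95
position: [0.5391, -0.0855, 0.1734]
eef_rot: [0.681, 0.733, 0.002, 0.001]
force: [2.7, 5.6, 8.4]
finger_gap: 0.424
finger_force: 30.0
```

Request:
arm_command([
  {"travel": [0,0,0.2],"yaw": 1.5},
  {"travel": [0,0,0.2],"yaw": 1.5},
  {"travel": [0,0,0.2],"yaw": 3},
  {"travel": [0,0,0.2],"yaw": 3},
])

```text
clock: 9.45
position: [0.5391, -0.0855, 0.1729]
eef_rot: [0.7, 0.715, 0.002, 0.001]
force: [4.0, 5.3, 5.1]
finger_gap: 0.429
finger_force: 30.0
```

Request:
arm_command([
  {"travel": [0,0,0],"yaw": 1.5},
  {"travel": [0,0,0],"yaw": 1.5},
  {"travel": [0,0,0],"yaw": 3},
  {"travel": [0,0,0],"yaw": 3},
])

```text
clock: 9.95
position: [0.5392, -0.0855, 0.1728]
eef_rot: [0.718, 0.696, 0.002, 0.001]
force: [4.0, 5.0, 5.0]
finger_gap: 0.427
finger_force: 30.0
```

```bash
python3 - <<'E'
from h import *
from scipy.spatial.transform import Rotation as T
s=ctrl.observe();print(s['position'],s['force'],s['wrist_torque'],s['qpos'][5])
E
```

```text
[ 0.53916131 -0.08548152  0.17280697] [3.99563931 5.01044469 4.95492711] [ 0.87539205 -0.47370321  0.09917225] -0.14989722617132847
```

Request:
arm_command([
  {"travel": [0,0,0.3],"yaw": -1.5},
  {"travel": [0,0,0.3],"yaw": -1.5},
  {"travel": [0,0,0.6],"yaw": -1.5},
  {"travel": [0,0,0.6],"yaw": -1.5},
  {"travel": [0,0,0.6],"yaw": -1.5},
])

```text
clock: 10.58
position: [0.5391, -0.0855, 0.1722]
eef_rot: [0.709, 0.705, 0.002, 0.001]
force: [4.5, 5.1, 4.9]
finger_gap: 0.425
finger_force: 30.0
```

```bash
python3 - <<'E'
from h import *
s=ctrl.observe();print(s['position'],s['force'],s['wrist_torque'],s['qpos'][5])
E
```

```text
[ 0.53914109 -0.08549107  0.17219086] [4.4959235  5.13885164 4.90282797] [ 0.8191296  -0.52124138 -0.01267238] -0.1761760957209737
```

It dropped into a gap, and the twist is relaxed. Continuing gently down.

Request:
arm_command([
  {"travel": [0,0,0.5],"yaw": 0},
  {"travel": [0,0,1.0],"yaw": 0},
  {"travel": [0,0,1.5],"yaw": 0},
  {"travel": [0,0,2.0],"yaw": 0},
  {"travel": [0,0,2.0],"yaw": 0},
  {"travel": [0,0,2.0],"yaw": 0},
])

```text
clock: 11.32
position: [0.5392, -0.0855, 0.1702]
eef_rot: [0.709, 0.705, 0.002, 0.001]
force: [4.2, 6.2, 5.7]
finger_gap: 0.425
finger_force: 30.0
```

Request:
arm_command([
  {"travel": [0,0,0.4],"yaw": 0},
  {"travel": [0,0,0.8],"yaw": 0},
  {"travel": [0,0,0.8],"yaw": 0},
  {"travel": [0,0,0.8],"yaw": 0},
])

```text
clock: 11.82
position: [0.5391, -0.0855, 0.1697]
eef_rot: [0.709, 0.705, 0.002, 0.001]
force: [2.9, 5.1, 7.3]
finger_gap: 0.427
finger_force: 30.0
```

Request:
arm_command([
  {"travel": [0,0,0.6],"yaw": 0},
  {"travel": [0,0,0.6],"yaw": 0},
  {"travel": [0,0,0.6],"yaw": 0},
  {"travel": [0,0,0.6],"yaw": 0},
])

```text
clock: 12.32
position: [0.5392, -0.0855, 0.1697]
eef_rot: [0.709, 0.705, 0.002, 0.001]
force: [1.7, 5.5, 13.2]
finger_gap: 0.426
finger_force: 30.0
```

Request:
arm_command([
  {"travel": [0,0,0.4],"yaw": 0},
  {"travel": [0,0,0.4],"yaw": 0},
  {"travel": [0,0,0.4],"yaw": 0},
  {"travel": [0,0,0.4],"yaw": 0},
])

```text
clock: 12.82
position: [0.5392, -0.0855, 0.1696]
eef_rot: [0.709, 0.705, 0.002, 0.001]
force: [-0.1, 7.5, 16.2]
finger_gap: 0.426
finger_force: 30.0
```

Fully home: firm stop at 6.2 mm of travel with 16 N. I'll relax the force, open and rise straight up.

Request:
arm_command([
  {"travel": [0,0,-1.1],"yaw": 0},
  {"travel": [0,0,-1.1],"yaw": 0},
  {"travel": [0,0,-1.1],"yaw": 0},
])

```text
clock: 13.2
position: [0.5392, -0.0855, 0.1697]
eef_rot: [0.709, 0.705, 0.002, 0.001]
force: [4.1, 5.7, 7.0]
finger_gap: 0.422
finger_force: 30.0
```

Request:
arm_command([
  {"travel": [0,0,0],"yaw": 0},
  {"travel": [0,0,0],"yaw": 0},
  {"travel": [0,0,0],"yaw": 0},
  {"travel": [0,0,0],"yaw": 0},
  {"travel": [0,0,-30],"yaw": 0},
  {"travel": [0,0,-80],"yaw": 0},
  {"travel": [0,0,-130],"yaw": 0},
  {"travel": [0,0,-180],"yaw": 0},
  {"travel": [0,0,-180],"yaw": 0},
  {"travel": [0,0,-180],"yaw": 0},
], gripper=80)

```text
clock: 14.45
position: [0.5368, -0.086, 0.3477]
eef_rot: [0.709, 0.705, -0.0, -0.0]
force: [-0.5, -0.0, 0.8]
finger_gap: 0.913
finger_force: 0.0
```

```bash
python3 - <<'E'
from h import *
s=ctrl.observe();print(s['clock'],s['position'],s['force'])
c=snap("scene","s3"); w=snap("wrist","w3")
A=cv2.resize(c["pixels"][175:245,260:325],(371,400),interpolation=cv2.INTER_CUBIC)
u,v=proj(w,[.57,-.0915,.16]).astype(int);print(u,v)
u=int(np.clip(u,40,599));v=int(np.clip(v,40,359))
B=cv2.resize(w["pixels"][v-40:v+40,u-40:u+40],(400,400),interpolation=cv2.INTER_CUBIC)
cv2.imwrite('pics/f.png',np.hstack([A,B]))
E
```

```text
14.45 [ 0.53683165 -0.08603413  0.34766878] [-0.45106455 -0.04688845  0.75294175]
349 185
```

View pics/f.png

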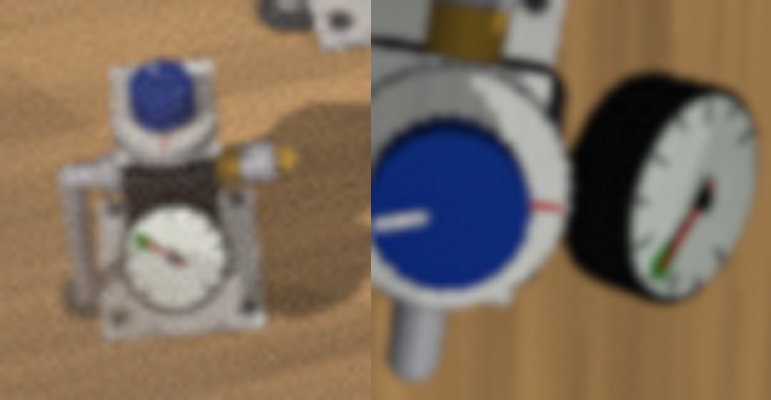

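The orange band is gone, so the knob is home. The needle tip, at inset (138,242) on the left and (660,270) on the right, lies in the green. The ring's red mark still faces the gauge, and the gripper is clear.

```bash
python3 -c "
from bench import order
print(order.job_done())"
```

```text
the job is handed in; nothing more can be done
None
```

The job is handed in: the smaller regulator's blue knob is turned until the needle stands in the green, pushed fully home with its lock teeth in, and released, with at most about 16 N measured while pressing.

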